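Close the strip clamp and lock it with its T-head key

ROBOT

A 7-joint arm with a two-finger parallel gripper is mounted at the origin on a cart in front of the work surface, level with it; the furniture and walls round the work are solid. World frame = base frame: x ahead of the robot, y to its left, z up, the work surface at z = 0. Lengths are in m, angles in degrees, forces in N, time in s.
With the tool pointing down it reaches from about 0.425 to 0.975 m from the base axis. Payload 16.7 kg.
Tool frame: the origin (TCP) lies midway between the tips of the shut fingers; the grasp point (between the pads) lies 19 mm behind it; z points along the fingers, y is the line along which they close (so a half turn about z gives the same grasp; the last joint's range is limited). The gripper opens to 85 mm and grips with 20 to 120 N. Pads are 22 mm wide; open, the fingers measure 114 mm over their backs; the gripper's body (76 mm by 85 mm) begins 54 mm behind the grasp point. The pads swing forward as they close: fully open they stand 13 mm farther back than shut.
Start: joints at [60.934, 24.414, 4.234, 92.017, -1.954, 63.644, -3.845], TCP at [0.236, -0.632, 0.231] pointing down, gripper open.
Joint ranges: [-163.25, 163.25], [-28.42, 122.38], [-70.27, 78.77], [12.13, 141.07], [-58.53, 238.53], [9.26, 117.41], [-156.51, 156.51]. Speed limits (degrees/s): [108.29, 108.29, 136.94, 136.94, 172.46, 172.46, 172.46].

INTERFACE

Orientations are given as a 3x3 rotation matrix whose columns are the frame's x, y, z axes.
In Python, from workcell import read_state, get_image, calibration, sign_off gives the robot as it stands.
- The arm moves only by the tool step_arm, never from a script. Its argument "targets" is one flat list of numbers, 7 for each row, row after row: the shift along the world's x, y, z in cm, then the turn, a rotation vector about the world's x, y, z in rad, then the opening, from -1 (shut) to 1 (fully open), so that 0 is half open. In form: [x, y, z, wx, wy, wz, grip, x, y, z, wx, wy, wz, grip, ...]. A call has 1 to 20 rows; each row shifts and turns the commanded pose from where the row before left it; what a row does not reach is not made up. A row lasts 1/8 s, in which the tool goes at most 62.5 mm and 10.7 degrees, less where a joint would pass 70% of its speed; a pose out of reach is approached as far as the arm can. A call with a gripper value outside its range is refused whole. The fingers move at their own pace and stop on an object; "force" is the grip in N (left out, the last holds). Time passes only in rows, so rows that do not move let the fingers close. It gives the time, the measured TCP pose, the force, the opening and the grip force at its end, in the units of the state.
- read_state(): the state, without advancing time (a new reading comes with each control period).
- get_image(name): name is "scene" or "top" or "wrist"; returns the picture (480x640x3 uint8, red, green, blue); there is no depth.
- calibration(name): a dict with "K" (3x3 intrinsics, pixels), "pose" (4x4, takes a point from camera to world coordinates); the wrist camera has in their place "hand_eye" (4x4, takes a point from camera to tool coordinates, whose origin is the TCP and whose axes are the flange's). Camera axes: x right, y down, z forward; pixel columns grow to the right and rows downward; lengths in m; the calibration is good to about 2 mm. The wrist camera is an equidistant fisheye: a pixel r from the principal point sees the ray r / f radians off the axis. A picture is of the moment at which its call begins: read the wrist's pose just before it. calibration takes no time and is no camera call.
- sign_off(): hands the job in; it is judged then, once.
The state is a dict: "clock": time; "qpos": joint angles; "qd": joint speeds; "joint_efforts": joint torques, N m; "position": TCP position; "eef_rot": TCP orientation; "contact_force": force on the tool from outside, world axes, zero at the start; "ft_torque": the same for the moment, N m; "width": finger opening in m; "grip_force": force on a finger pad.
Only numpy, scipy, OpenCV 4.12 (cv2) and the standard library are available. Lean on these libraries where they do the work, as an engineer would, in place of code of your own. Each camera call takes 0.05 s, during which the arm holds its last target. There are 200 camera calls.

TASK

Close the open blue cover of the sloped strip clamp all the way down onto its deck. Then take the red-winged T-head key out of its grey holder, put its T-head lengthwise through the round hole in the closed cover and the slot in the deck until its flange sits flat on the cover, and turn it a quarter turn (either way) so that the T-head lies across the slot and locks the cover; let go of it there. Leave the other things on the benches where they are.

Things in the scene. Friction and masses are not known exactly. Their poses are not given: they have to be found in the camera images.
- deck: Aluminium deck of the strip clamp: fixed plate 8 mm thick, tilted 30 degrees, low edge to the front. Origin: slot centre on its upper face, 58 mm above the bench. x up the slope (deck from x = -32 to 82 mm), y level across it (140 mm wide), z square out of the deck. Slot: 28 mm (x) by 12 mm (y), right through, over 20 mm free below it. A white well strip lies in a trough at x = 46 mm.
- cover (a joint): Hinge of the blue cover, rad: 0 = closed flat on the deck, grows as it opens up and back (away from the front); starts at 0.9 to 1.4. Hinge line: parallel to the deck's y, at x = 85, z = 3 mm in the deck's frame. Friction (0.12 N m) keeps the cover where it is left: push it shut on its outer face, about 3 N at 50 mm or more from the hinge.
- cover_edge (a point): Middle of the free edge of the blue cover, on its outer face, 117 mm from the hinge line. The cover is 6 mm thick, 130 mm wide (y), plus a tab 40 mm wide sticking out 11 mm at the free edge. Closed, its outer face is 6 mm above the deck and its round 28 mm hole (centre 85 mm from the hinge line) lies exactly over the slot.
- tkey: Loose T-head key, about 60 g. Origin: centre of the underside of its round black flange (36 mm wide, 4 mm thick); z along its axis, up to the grip: a red wing 32 mm (x) by 10 mm (y), z = 4 to 34. Below: collar 24 mm wide (z -5 to 0), neck 8 mm wide, T-head bar 24 mm (x) by 8 mm (y), z = -22.5 to -16.5. It starts wing up in the holder. Fully in, its origin is 6 mm above the deck's.
- holder: Fixed grey block 60 x 60 x 34 mm in which the key stands: round hole of 30 mm diameter, 28 mm deep, in the middle of its top; the key's flange rests on the top, 34 mm above the bench. Origin: centre of its underside.
- clamp: The strip clamp as a whole, which does not move: grey base plate 124 mm (x) by 150 mm (y) by 8 mm on the bench, carrying the sloped deck and cover. Origin: centre of its underside; x points from its front (which looks roughly to the right, -y in the room) to its back, z up. The slot centre is at x = -25, y = 0, z = 58 mm.
- bottle: Bystander: small dropper bottle with a green cap, 26 x 26 x 64 mm, standing; origin at the centre of its underside.
- timer: Bystander: white digital timer lying on its back, 66 x 66 x 19 mm; origin at the centre of its underside.
- tape: Bystander: roll of tan tape lying flat, 96 mm across, 25 mm high; origin at the centre of its underside.
- stapler: Bystander: white stapler, 31 x 120 x 36 mm; origin at the centre of its underside.
- forceps: Bystander: steel forceps lying flat, 17 x 125 x 9 mm; origin at the centre of its underside.
- tip_box: Bystander: black pipette tip box with clear lid, 64 x 118 x 56 mm; origin at the centre of its underside.

How it is judged (in metres and radians):
On the way, in this order (a step that is already met when the one before it is completed fails the run):
1. the cover is closed on the deck while the key is still out of it (value of joint cover below 0.06 rad and distance between tkey and deck above 0.06 m), for 0.2 s.
2. the key is in through cover and slot up to its flange, its T-head still along the slot (value of joint cover below 0.06 rad and x of tkey in the frame of deck between -0.005 and 0.005 m and y of tkey in the frame of deck between -0.005 and 0.005 m and z of tkey in the frame of deck between 0.003 and 0.0095 m and angle between the z axis of tkey and the z axis of deck, either way round below 0.12 rad and angle between the x axis of tkey and the x axis of deck, either way round below 0.35 rad), for 0.1 s.
At the end, for the whole second after the job is handed in: Cover hinge under 0.06 rad; key released, at rest, its axis within 5 mm of the slot centre along x and along y and within 0.12 rad of square to the deck, its flange down (origin 3 to 9.5 mm above the deck), T-head within 0.35 rad of straight across the slot (value of joint cover below 0.06 rad and x of tkey in the frame of deck between -0.005 and 0.005 m and y of tkey in the frame of deck between -0.005 and 0.005 m and z of tkey in the frame of deck between 0.003 and 0.0095 m and angle between the z axis of tkey and the z axis of deck, either way round below 0.12 rad and angle between the x axis of tkey and the y axis of deck, either way round below 0.35 rad and linear speed of tkey below 0.01 m/s and angular speed of tkey below 0.1 rad/s); the robot touches nothing.
It fails at once if one of the bystanders pushed more than 4 cm from its place (distance of any of bottle, timer, tape, stapler, forceps, tip_box from where it was at the start of the episode above 0.04 m).
It fails at once if the bottle knocked over (angle between bottle's own z axis and vertical above 0.7 rad).
It also fails if it takes over 64 s, if anything falls off the work surface, if the arm or the gripper's body presses on something with over 40 N, if the wrist force passes 120 N, or if a joint passes its speed limit or range.

## Working session

There is one attempt and no reset: what is moved stays moved. The work goes in short steps, Python scripts to look and compute and a tool call to move; the robot and the scene stay as the last step left them, time stands still between calls to the robot, and variables do not carry over. Pictures are saved under pics/ and viewed, at most 10 in all, crops included, and the job is handed in when it is done.

Besides the shell and the picture viewer there is one more tool, called after "Request:" as a command line: name --argument value ..., lists and objects as JSON in quotes. step_arm: Moves the arm, as the interface text tells. Its arguments: {"type":"object","properties":{"targets":{"type":"array"},"force":{"type":"number"}},"required":["targets"]}

```bash
mkdir -p pics
python3 - <<'E'
from workcell import *
import cv2, numpy as np
np.set_printoptions(precision=4,suppress=True)
s=read_state();print(s['clock'],s['position'],s['eef_rot'],s['width'])
for n in('scene','top','wrist'):
    cv2.imwrite(f'pics/{n}0.png',get_image(n)[:,:,::-1]);c=calibration(n);print(n,[(k,np.array(v)) for k,v in c.items() if k!='name'])
E
```

```text
0.0 [ 0.2362 -0.6319  0.2306] [[ 0.9367  0.3502 -0.0005]
 [ 0.3502 -0.9367  0.0012]
 [-0.0001 -0.0013 -1.    ]] 0.08533424022272673
scene [('K', array([[616.9697,   0.    , 321.8757],
       [  0.    , 616.9697, 235.5046],
       [  0.    ,   0.    ,   1.    ]])), ('pose', array([[-0.5433, -0.5577,  0.6275, -0.4388],
       [-0.8395,  0.3504, -0.4154,  0.617 ],
       [ 0.0118, -0.7525, -0.6585,  1.0986],
       [ 0.    ,  0.    ,  0.    ,  1.    ]]))]
top [('K', array([[478.0132,   0.    , 316.0625],
       [  0.    , 478.0132, 243.7888],
       [  0.    ,   0.    ,   1.    ]])), ('pose', array([[ 0.0129, -0.9734,  0.2287,  0.2338],
       [-0.9999, -0.0114,  0.0081, -0.0182],
       [-0.0053, -0.2288, -0.9735,  1.3287],
       [ 0.    ,  0.    ,  0.    ,  1.    ]]))]
wrist [('K', array([[371.6483,   0.    , 318.6363],
       [  0.    , 371.6483, 241.6064],
       [  0.    ,   0.    ,   1.    ]])), ('hand_eye', array([[-0.0001, -0.9595, -0.2818,  0.0716],
       [ 1.    , -0.    , -0.0002, -0.0002],
       [ 0.0002, -0.2818,  0.9595, -0.1427],
       [ 0.    ,  0.    ,  0.    ,  1.    ]]))]
```

View pics/scene0.png

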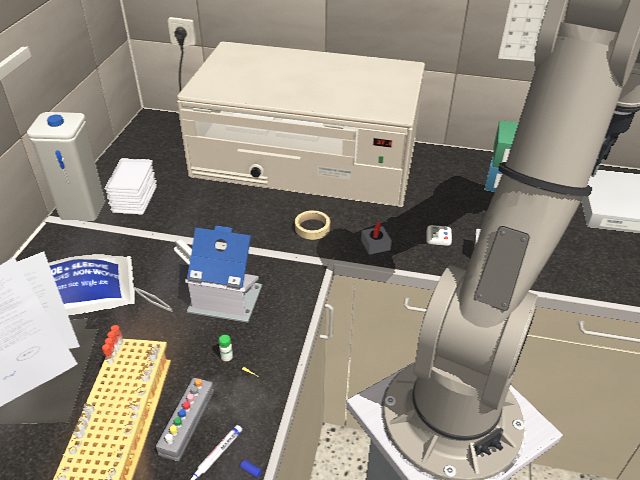

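View pics/top0.png

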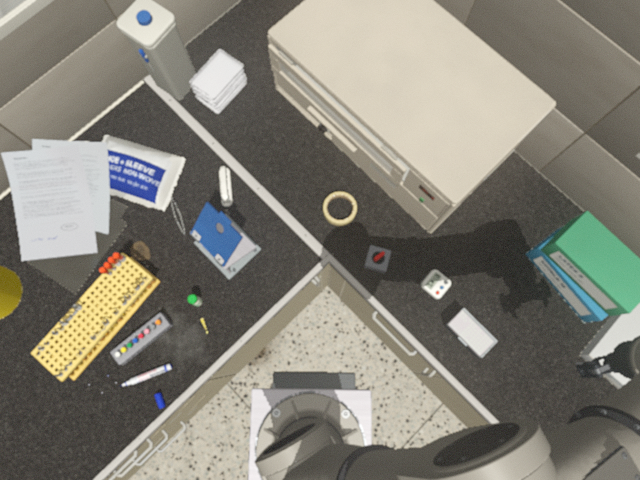

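The scene view shows the clamp (about 222,270) with its blue cover open, and the holder with the red key at (377,238). In the top view the clamp is at (225,240), the holder at (378,258), the stapler at (225,187), the forceps at (178,215), the bottle at (193,299) and the tape at (340,208).

```bash
cat > h.py <<'E'
from workcell import *
import cv2, numpy as np
np.set_printoptions(precision=4,suppress=True)
def ray(n,px,st=None):
    c=calibration(n);K=np.array(c['K']);px=np.atleast_2d(np.array(px,float))
    d=np.c_[(px[:,0]-K[0,2])/K[0,0],(px[:,1]-K[1,2])/K[1,1],np.ones(len(px))]
    if n=='wrist':
        r=np.hypot(d[:,0],d[:,1]);f=np.where(r>1e-9,np.sin(r)/np.maximum(r,1e-9),1)
        d=np.c_[d[:,0]*f,d[:,1]*f,np.cos(r)]
        T=np.eye(4);T[:3,:3]=st['eef_rot'];T[:3,3]=st['position'];P=T@np.array(c['hand_eye'])
    else: P=np.array(c['pose'])
    d=d@P[:3,:3].T
    return P[:3,3],d/np.linalg.norm(d,axis=1)[:,None]
def onplane(n,px,z,st=None):
    o,d=ray(n,px,st);return o+d*((z-o[2])/d[:,2])[:,None]
def onpl(n,px,p0,nn,st=None):
    o,d=ray(n,px,st);return o+d*(((p0-o)@nn)/(d@nn))[:,None]
def tri(r1,r2):
    A=np.zeros((3,3));b=np.zeros(3);Q=[]
    for o,d in(r1,r2):
        M=np.eye(3)-np.outer(d[0],d[0]);A+=M;b+=M@o
    p=np.linalg.solve(A,b);e=[np.linalg.norm((np.eye(3)-np.outer(d[0],d[0]))@(p-o)) for o,d in(r1,r2)]
    return p,e
E
python3 - <<'E'
from h import *
t=cv2.imread('pics/top0.png');s=cv2.imread('pics/scene0.png')
a=cv2.resize(t[165:295,160:290],(400,400),interpolation=2)   # scale 3.077
b=cv2.resize(s[220:325,170:275],(400,400),interpolation=2)  # 3.81
c=cv2.resize(t[235:280,355:400],(200,200),interpolation=2)
d=cv2.resize(s[215:260,355:400],(200,200),interpolation=2)
cv2.imwrite('pics/crop1.png',np.vstack([np.hstack([a,b]),np.hstack([c,d,c*0,c*0])]))
for n,im in(('top',t),('scene',s)):
    h=cv2.cvtColor(im,cv2.COLOR_BGR2HSV)
    m=(((h[...,0]<6)|(h[...,0]>174))&(h[...,1]>150)&(h[...,2]>60)).astype(np.uint8)
    x0=355
    m[:,:x0]=0;m[:,400:]=0;m[:200]=0;m[280:]=0
    print(n,cv2.minAreaRect(cv2.findNonZero(m)),m.sum(),np.argwhere(m)[:, ::-1].mean(0))
print(onplane('top',[[378,258],[225,240],[193,299],[340,208],[225,187]],0.03))
E
```

```text
top ((378.4230651855469, 255.8845977783203), (4.160251617431641, 11.926054000854492), 56.3099365234375) 45 [378.5111 255.8444]
scene ((376.40386962890625, 229.48077392578125), (5.687368392944336, 15.689291000366211), 11.309932708740234) 82 [376.3537 229.7805]
[[ 0.5005 -0.1795  0.03  ]
 [ 0.5469  0.2476  0.03  ]
 [ 0.3807  0.3254  0.03  ]
 [ 0.6442 -0.0741  0.03  ]
 [ 0.7035  0.2564  0.03  ]]
```

View pics/crop1.png

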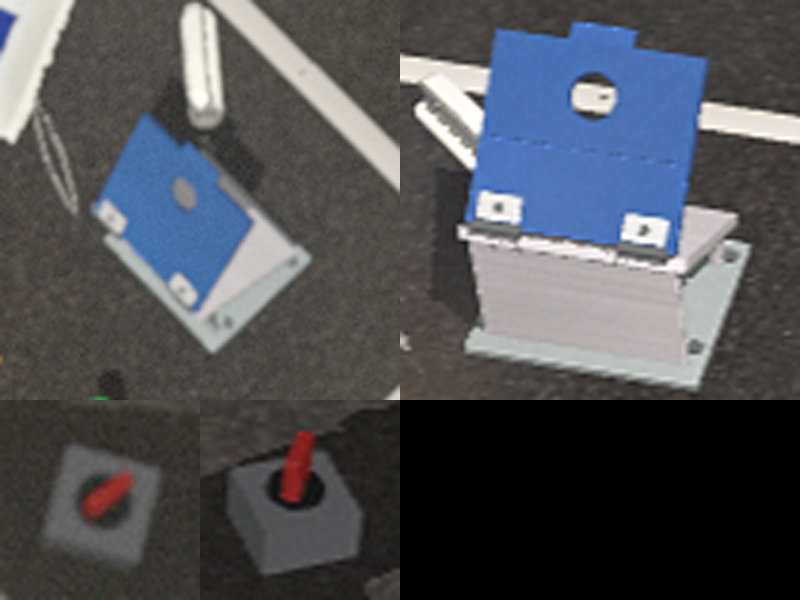

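The crop shows the base plate's left, bottom and right corners at top-crop (108,240), (212,352) and (310,257). The cover's hole is at (185,193) in the top crop and (594,95) in the scene crop. The key's wing lies diagonally, towards the upper right in the image.

Run:
```python
from h import *
T=lambda p:np.array(p)/ (400/130)+[160,165]
S=lambda p:np.array(p)/(400/105)+[170,220]
C=onplane('top',T([[105,240],[212,352],[311,257]]),.008);print(C)
Cs=onplane('scene',S([[470,335],[698,378],[750,244]]),.008);print(Cs)
print([np.linalg.norm(c[1]-c[0]) for c in(C,Cs)],[np.linalg.norm(c[1]-c[2]) for c in(C,Cs)])
for c in(C,Cs):
    e=c[0]-c[1]; f=c[1]-c[2]; print('yaw x', np.degrees(np.arctan2(f[1],f[0])),'y dir',np.degrees(np.arctan2(e[1],e[0])), (c[0]+c[2])/2)
# y dir = z cross x
for n,a,b in(('hole',[185,193],[594,95]),('tab',[ (183+217)/2,(145+170)/2],[604,33]),('h1',[112,215],[498,208]),('h2',[183,290],[645,231])):
    print(n,tri(ray('top',T(a)),ray('scene',S(b))))
# key
print('wing',tri(ray('top',[378.5,255.8]),ray('scene',[376.4,229.7])))
U=lambda p:np.array(p)/(200/45)+[355,235]
h=onplane('top',U([[68,444-400],[160,467-400],[136,565-400],[45,540-400]]),.034);print(h,h.mean(0))
w=onplane('top',U([[90,507-400],[128,483-400]]),.068);print('wing ends',w)
```

```text
[[0.5424 0.3395 0.008 ]
 [0.4391 0.2348 0.008 ]
 [0.5285 0.1484 0.008 ]]
[[ 0.4179  0.1276  0.008 ]
 [ 0.3134  0.028   0.008 ]
 [ 0.3888 -0.0661  0.008 ]]
[np.float64(0.1470176411355065), np.float64(0.14429827145571572)] [np.float64(0.12432189734616965), np.float64(0.12056501748492246)]
yaw x 135.96306446764066 y dir 45.40094614837179 [0.5354 0.2439 0.008 ]
yaw x 128.69444157720466 y dir 43.60385979731963 [0.4033 0.0307 0.008 ]
hole (array([0.4306, 0.1432, 0.271 ]), [np.float64(0.10437379046936596), np.float64(0.10437379046936603)])
tab (array([0.4477, 0.1272, 0.2983]), [np.float64(0.1061213141009043), np.float64(0.10612131410090417)])
h1 (array([0.4261, 0.2074, 0.2227]), [np.float64(0.1042116170762829), np.float64(0.10421161707628297)])
h2 (array([0.368 , 0.152 , 0.2204]), [np.float64(0.10473242206604738), np.float64(0.10473242206604733)])
wing (array([ 0.5031, -0.1779,  0.0503]), [np.float64(0.0008017079499603826), np.float64(0.0008017079499604873)])
[[ 0.5366 -0.1582  0.034 ]
 [ 0.5225 -0.2154  0.034 ]
 [ 0.4604 -0.1992  0.034 ]
 [ 0.4754 -0.1432  0.034 ]] [ 0.4988 -0.179   0.034 ]
wing ends [[ 0.4897 -0.1674  0.068 ]
 [ 0.5048 -0.1906  0.068 ]]
```

Run:
```python
from h import *
T=lambda p:np.array(p)/ (400/130)+[160,165]
S=lambda p:(np.array(p)-[400,0])/(400/105)+[170,220]
Cs=onplane('scene',S([[470,335],[698,378],[750,244]]),.008);print(Cs)
c=Cs;e=c[0]-c[1]; f=c[1]-c[2]; print(np.linalg.norm(e),np.linalg.norm(f),'yaw x', np.degrees(np.arctan2(f[1],f[0])),'y dir',np.degrees(np.arctan2(e[1],e[0])), (c[0]+c[2])/2)
for n,a,b in(('hole',[185,193],[594,95]),('tab',[ (183+217)/2,(145+170)/2],[604,33]),('h1',[112,215],[498,208]),('h2',[183,290],[645,231])):
    print(n,tri(ray('top',T(a)),ray('scene',S(b))))
yaw=np.radians(135);o=np.array([.5354,.2439,0])
x=np.array([np.cos(yaw),np.sin(yaw),0]);z=np.array([0,0,1]);
th=np.radians(30);dx=np.cos(th)*x+np.sin(th)*z;dz=-np.sin(th)*x+np.cos(th)*z
O=o-.025*x+.058*z;H=O+.085*dx+.003*dz
print('deck',O,'hinge',H,dx,dz)
for a in(.9,1.0,1.1,1.2,1.3,1.4):
    d=-np.cos(a)*dx+np.sin(a)*dz; print(a,H+.085*d+.003*(np.cos(a)*dz+np.sin(a)*dx), H+.117*d)
```

```text
[[0.5501 0.3368 0.008 ]
 [0.4437 0.234  0.008 ]
 [0.5267 0.1526 0.008 ]]
0.1478996315636529 0.11629484132565222 yaw x 135.52897859165773 y dir 43.99074007936779 [0.5384 0.2447 0.008 ]
hole (array([0.5479, 0.2359, 0.1609]), [np.float64(0.0011285929087739247), np.float64(0.0011285929087741823)])
tab (array([0.5695, 0.2183, 0.1865]), [np.float64(0.0009134517368403028), np.float64(0.0009134517368403239)])
h1 (array([0.5409, 0.3078, 0.1108]), [np.float64(0.0006986447342742547), np.float64(0.0006986447342742524)])
h2 (array([0.4762, 0.2431, 0.1118]), [np.float64(0.0009659830312848228), np.float64(0.000965983031284725)])
deck [0.5531 0.2262 0.058 ] hinge [0.5021 0.2772 0.1031] [-0.6124  0.6124  0.5   ] [ 0.3536 -0.3536  0.866 ]
0.9 [0.5572 0.2221 0.1371] [0.579  0.2003 0.1461]
1.0 [0.5545 0.2248 0.1447] [0.5756 0.2037 0.1568]
1.1 [0.5513 0.228  0.1519] [0.5715 0.2078 0.1669]
1.2 [0.5476 0.2317 0.1586] [0.5666 0.2127 0.1763]
1.3 [0.5435 0.2358 0.1648] [0.5611 0.2182 0.1851]
1.4 [0.5389 0.2404 0.1703] [0.555  0.2243 0.193 ]
```

Request:
step_arm --targets '[3, 5, 0, 0, 0, 0.125, -1, 3, 5, 0, 0, 0, 0.125, -1, 3, 5, 0, 0, 0, 0.125, -1, 3, 5, 0, 0, 0, 0.125, -1, 3, 5, 0, 0, 0, 0.125, -1, 3, 5, 0, 0, 0, 0.125, -1, 3, 5, 0, 0, 0, 0.125, -1, 3, 5, 0, 0, 0, 0.125, -1, 0.7, 5.4, 0, 0, 0, 0.125, -1, 0.7, 5.4, 0, 0, 0, 0.125, -1, 0.7, 5.4, 0, 0, 0, 0.125, -1, 0.7, 5.4, 0, 0, 0, 0.125, -1, 0.7, 5.4, 0, 0, 0, 0.125, -1, 0.7, 5.4, 0, 0, 0, 0.125, -1, 0.7, 5.4, 0, 0, 0, 0.125, -1, 0.7, 5.4, 0, 0, 0, 0.125, -1]'

```text
clock: 2.15
position: [0.5324, 0.2013, 0.2313]
eef_rot: [[-0.711, 0.703, 0.0], [0.703, 0.711, -0.0], [-0.0, -0.0, -1.0]]
contact_force: [0.6, -0.8, 0.1]
width: 0.0004
grip_force: 0.0
```

Request:
step_arm --targets '[0, 0, -2, 0, 0, 0, -1, 0, 0, -2, 0, 0, 0, -1, 0, 0, -2, 0, 0, 0, -1, 0, 0, -2, 0, 0, 0, -1, 0, 0, -2, 0, 0, 0, -1, 0, 0, -2, 0, 0, 0, -1, 0, 0, -2, 0, 0, 0, -1, 0, 0, -1.2, 0, 0, 0, -1, 0, 0, 0, 0, 0, 0, -1]'

```text
clock: 3.28
position: [0.5319, 0.1997, 0.0784]
eef_rot: [[-0.708, 0.706, -0.001], [0.706, 0.708, -0.0], [0.001, -0.001, -1.0]]
contact_force: [-0.1, -0.1, 0.2]
width: -0.0001
grip_force: 0.0
```

Request:
step_arm --targets '[0, 0, -0.5, 0, 0, 0, -1, 0, 0, -0.5, 0, 0, 0, -1, 0, 0, 0, 0, 0, 0, -1]'

```text
clock: 3.65
position: [0.5323, 0.1997, 0.0692]
eef_rot: [[-0.708, 0.706, -0.0], [0.706, 0.708, -0.0], [0.0, -0.0, -1.0]]
contact_force: [0.3, -0.7, 0.1]
width: 0.0001
grip_force: 0.0
```

Run:
```python
from h import *
a=get_image('scene')[200:340,150:300,::-1];b=get_image('top')[165:305,150:300,::-1]
cv2.imwrite('pics/c2.png',cv2.resize(np.hstack([a,b]),(800,373),interpolation=2))
```

```text
(no output)
```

View pics/c2.png

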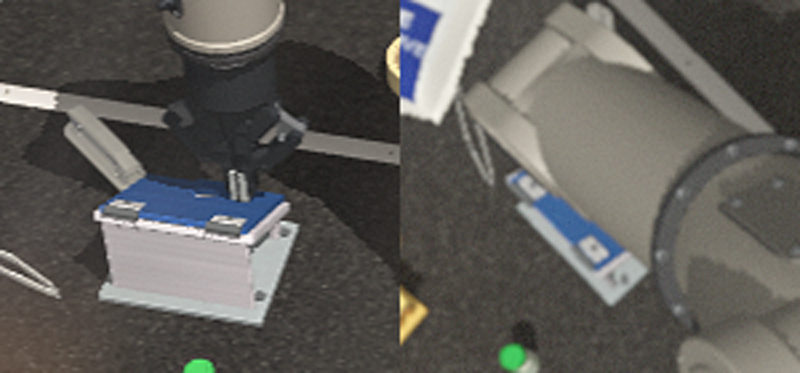

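The scene view (left) shows the cover almost down, with the fingertips on its outer face at (240,190). I'll keep pressing until the force rises.

Request:
step_arm --targets '[0, 0, -0.3, 0, 0, 0, -1, 0, 0, -0.2, 0, 0, 0, -1, 0, 0, -0.2, 0, 0, 0, -1, 0, 0, 0, 0, 0, 0, -1]'

```text
clock: 4.25
position: [0.535, 0.1997, 0.0656]
eef_rot: [[-0.707, 0.707, 0.005], [0.707, 0.707, -0.0], [-0.004, 0.004, -1.0]]
contact_force: [-4.7, -10.9, 50.6]
width: 0.0
grip_force: 22.8
```

Request:
step_arm --targets '[0, 0, 3, 0, 0, 0, -1, 0, 0, 3, 0, 0, 0, -1, 0.95, -0.3, 0.8, 0.0463, 0.0463, 0, 0, 0.95, -0.3, 0.8, 0.0463, 0.0463, 0, 1, 0.95, -0.3, 0.8, 0.0463, 0.0463, 0, 1, 0.95, -0.3, 0.8, 0.0463, 0.0463, 0, 1, 0.95, -0.3, 0.8, 0.0463, 0.0463, 0, 1, 0.95, -0.3, 0.8, 0.0463, 0.0463, 0, 1, 0.95, -0.3, 0.8, 0.0463, 0.0463, 0, 1, 0.95, -0.3, 0.8, 0.0463, 0.0463, 0, 1, 0, 0, 0, 0, 0, 0, 1]'

```text
clock: 5.62
position: [0.6095, 0.1744, 0.1855]
eef_rot: [[-0.611, 0.708, -0.353], [0.613, 0.706, 0.355], [0.501, 0.0, -0.866]]
contact_force: [0.8, 0.1, 0.3]
width: 0.0854
grip_force: 0.0
```

Run:
```python
from h import *
import json
s=read_state();im=get_image('wrist')[:,:,::-1].copy()
json.dump({k:np.array(s[k]).tolist() for k in('position','eef_rot')},open('s3.json','w'))
print(s['clock'],s['position'],s['eef_rot'],s['qpos'])
cv2.imwrite('pics/w3.png',im)
h=cv2.cvtColor(im,cv2.COLOR_BGR2HSV);m=((h[...,0]>100)&(h[...,0]<125)&(h[...,1]>120)).astype(np.uint8)
cs,hi=cv2.findContours(m,cv2.RETR_CCOMP,cv2.CHAIN_APPROX_NONE)
for c,hh in zip(cs,hi[0]):
    if cv2.contourArea(c)>150: print(cv2.contourArea(c),hh[3],cv2.boundingRect(c),cv2.minEnclosingCircle(c))
```

```text
5.625 [0.6095 0.1744 0.1855] [[-0.6113  0.7081 -0.3533]
 [ 0.6128  0.7061  0.3547]
 [ 0.5007  0.0003 -0.8656]] [ 18.7481  40.8753 -43.6517  86.0605  -0.2373  75.4015  24.7113]
22078.5 -1 (233, 117, 169, 159) ((317.80609130859375, 187.7128448486328), 107.90135955810547)
1030.0 5 (299, 207, 39, 36) ((318.15789794921875, 224.0), 19.262109756469727)
5004.5 -1 (531, 113, 109, 116) ((589.9251708984375, 168.1565399169922), 59.97216033935547)
335.5 7 (567, 136, 40, 26) ((586.5, 147.5), 21.272146224975586)
158.0 7 (602, 123, 24, 16) ((613.5, 131.0), 11.884963989257812)
```

View pics/w3.png

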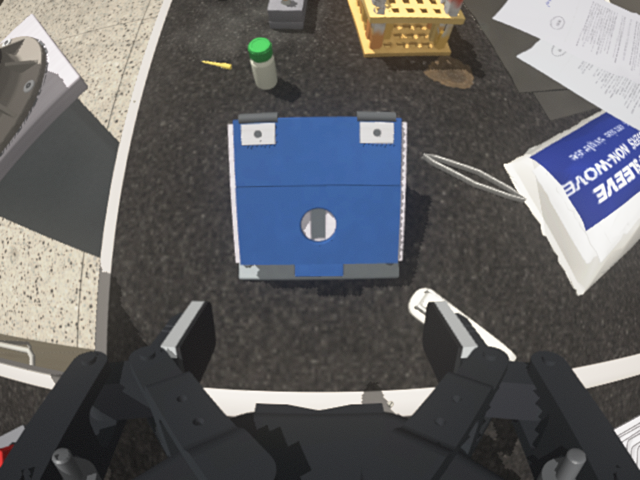

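The wrist view shows the cover flat. Its hole is at (318,224), with the dark slot inside it, and the hinge blocks are at (258,133) and (376,132).

Run:
```python
from h import *
import json
st=json.load(open('s3.json'));st={k:np.array(v) for k,v in st.items()}
P=onplane('wrist',[[318.2,224.2]],.0632,st)[0];print('hole wrist',P)
x=np.array([-.7071,.7071,0]);z=np.array([0,0,1.]);dz=-.5*x+.866*z;dx=.866*x+.5*z
print('O',P-.006*dz)
q=onpl('wrist',[[240,264],[399,262],[258,133],[376,132],[233.5,185],[403,185]],P,dz,st)
y=np.cross(dz,dx);print(y);print(np.c_[(q-P)@dx,(q-P)@y])
# grey deck slot in wrist
im=cv2.imread('pics/w3.png');h=cv2.cvtColor(im,cv2.COLOR_BGR2GRAY)[207:243,299:338]
m=(h<130).astype(np.uint8);print(''.join(''.join('#' if v<70 else '+' if v<130 else '.' for v in r)+'\n' for r in h))
```

```text
hole wrist [0.5574 0.2263 0.0632]
O [0.5553 0.2284 0.058 ]
[-0.7071 -0.7071  0.    ]
[[-0.0336  0.0648]
 [-0.032  -0.0668]
 [ 0.0721  0.0459]
 [ 0.0727 -0.0441]
 [ 0.032   0.0664]
 [ 0.0319 -0.0666]]
+++++++++++++++++++++++++++++++++++++++
+++++++++++++++++++++++++++++++++++++++
+++++++++++++++++++++++++++++++++++++++
+++++++++++++++++++++++++++++++++++++++
+++++++++++++++++++++++++++++++++++++++
+++++++++..++++++++++++++++...+++++++++
++++++++...++++++++++++++++....++++++++
+++++++....+++++++++++++++.......++++++
++++++.....+++++++++++++++.......++++++
+++++......+++++++++++++++........+++++
+++++......+++++++++++++++..........+++
++++.......+++++++++++++++..........+++
++++.......+++++++++++++++...........++
++++........++++++++++++++...........++
+++.........++++++++++++++...........++
+++.........++++++++++++++...........++
+++.........++++++++++++++............+
+++.........++++++++++++++...........++
+++.........++++++++++++++...........++
+++.........++++++++++++++...........++
+++.........++++++++++++++...........++
+++.........++++++++++++++...........++
++++........++++++++++++++...........++
++++........++++++++++++++..........+++
++++........++++++++++++++..........+++
+++++.......++++++++++++++..........+++
++++++.......+++++++++++++.........++++
++++++.......+++++++++++++........+++++
+++++++......+++++++++++++.......++++++
+++++++......+++++++++++++......+++++++
++++++++.....++++++++.+++......++++++++
++++++++++...+++..............+++++++++
+++++++++++++++.............+++++++++++
+++++++++++++++..........++++++++++++++
+++++++++++++++++++++++++++++++++++++++
+++++++++++++++++++++++++++++++++++++++
```

Request:
step_arm --targets '[-1.3, -4.4, 0, -0.0463, -0.0463, 0, 1, -1.3, -4.4, 0, -0.0463, -0.0463, 0, 1, -1.3, -4.4, 0, -0.0463, -0.0463, 0, 1, -1.3, -4.4, 0, -0.0463, -0.0463, 0, 1, -1.3, -4.4, 0, -0.0463, -0.0463, 0, 1, -1.3, -4.4, 0, -0.0463, -0.0463, 0, 1, -1.3, -4.4, -1, -0.0463, -0.0463, 0, 1, -1.3, -4.4, -1, -0.0463, -0.0463, 0, 1, 0, 0, 0, 0, 0, -0.105, 1, 0, 0, 0, 0, 0, -0.105, 1, 0, 0, 0, 0, 0, 0, 1]'

```text
clock: 7.05
position: [0.504, -0.1755, 0.1665]
eef_rot: [[-0.547, 0.837, 0.001], [0.837, 0.547, -0.001], [-0.001, -0.0, -1.0]]
contact_force: [-0.4, -0.2, 1.0]
width: 0.0852
grip_force: 0.0
```

Run:
```python
from h import *
s=read_state();im=get_image('wrist')[:,:,::-1].copy()
print(s['clock'],s['position'],s['eef_rot'])
cv2.imwrite('pics/w4.png',im)
h=cv2.cvtColor(im,cv2.COLOR_BGR2HSV)
m=(((h[...,0]<6)|(h[...,0]>174))&(h[...,1]>150)&(h[...,2]>60)).astype(np.uint8)
cs,_=cv2.findContours(m,cv2.RETR_EXTERNAL,cv2.CHAIN_APPROX_NONE)
for c in cs:
    if cv2.contourArea(c)>100: print(cv2.contourArea(c),cv2.minAreaRect(c),cv2.boxPoints(cv2.minAreaRect(c)).tolist())
cv2.imwrite('pics/w4c.png',cv2.resize(im[130:330,220:420],(600,600)))
```

```text
7.05 [ 0.504  -0.1755  0.1665] [[-0.5472  0.837   0.0006]
 [ 0.837   0.5472 -0.0012]
 [-0.0013 -0.0002 -1.    ]]
672.0 ((312.4793395996094, 240.74163818359375), (51.39580154418945, 15.35095500946045), 85.42607879638672) [[302.7790222167969, 215.73765563964844], [318.0810852050781, 214.5135040283203], [322.1796569824219, 265.74560546875], [306.8775939941406, 266.96978759765625]]
```

View pics/w4c.png

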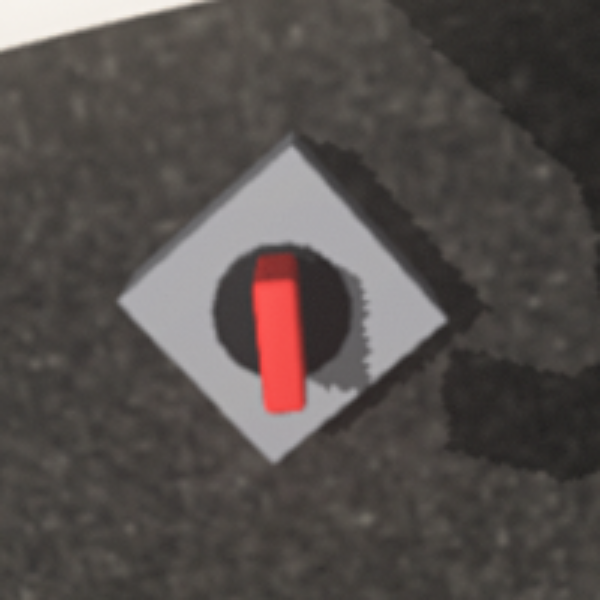

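The red wing's top face runs from (276,280) to (285,411) in the crop. The holder's top corners are at (293,145), (447,320), (275,462) and (118,300).

Run:
```python
from h import *
s=read_state();F=lambda p:np.array(p)/3+[220,130]-.33
w=onplane('wrist',F([[255,280],[297,280],[304,410],[266,412]]),.068,s)
a,b=(w[0]+w[1])/2,(w[2]+w[3])/2;d=a-b
print(w.mean(0),np.linalg.norm(d),np.degrees(np.arctan2(d[1],d[0])),np.linalg.norm(w[1]-w[0]),np.linalg.norm(w[3]-w[2]))
k=onplane('wrist',F([[293,145],[447,320],[275,462],[118,300]]),.034,s);print('holder',k.mean(0),np.linalg.norm(k-np.roll(k,1,0),axis=1))
f=onplane('wrist',F([[282,312]]),.038,s);print(f)
```

```text
[ 0.502  -0.1789  0.068 ] 0.03107563021528666 126.78917301941387 0.009345279882274083 0.008774682099323465
holder [ 0.5025 -0.1792  0.034 ] [0.06   0.0599 0.0595 0.0602]
[[ 0.502  -0.1789  0.038 ]]
```

Request:
step_arm --targets '[-0.2, -0.34, -2, 0, 0, 0.063, 1, 0, 0, -2.5, 0, 0, 0, 1, 0, 0, -2.5, 0, 0, 0, 1, 0, 0, -2.5, 0, 0, 0, 1, 0, 0, -2, 0, 0, 0, 1, 0, 0, -0.8, 0, 0, 0, 1, 0, 0, 0, 0, 0, 0, 0, 0, 0, 0, 0, 0, 0, -1, 0, 0, 0, 0, 0, 0, -1, 0, 0, 0, 0, 0, 0, -1, 0, 0, 0, 0, 0, 0, -1, 0, 0, 0, 0, 0, 0, -1]' --force 60

```text
clock: 8.6
position: [0.5026, -0.1798, 0.0438]
eef_rot: [[-0.597, 0.802, 0.0], [0.802, 0.597, -0.0], [-0.001, 0.0, -1.0]]
contact_force: [-1.3, 0.7, 7.1]
width: 0.0088
grip_force: 58.6
```

Request:
step_arm --targets '[0, 0, 2, 0, 0, 0, -1, 0, 0, 3, 0, 0, 0, -1, 0, 0, 3.5, 0, 0, 0, -1, 0, 0, 3.5, 0, 0, 0.07, -1, 1, 4.0, 0, 0, 0, 0.075, -1, 1, 4.5, 0, 0.0463, 0.0463, 0, -1, 1, 4.5, 0, 0.0463, 0.0463, 0, -1, 1, 4.5, 0, 0.0463, 0.0463, 0, -1, 1, 4.5, 0, 0.0463, 0.0463, 0, -1, 1, 4.5, 0, 0.0463, 0.0463, 0, -1, 1, 4.5, 0, 0.0463, 0.0463, 0, -1, 1, 4.5, 0, 0.0463, 0.0463, 0, -1, 0, 2.6, 0, 0.0463, 0.0463, 0, -1, 0, 0, -2, 0, 0, 0, -1, 0, 0, 0, 0, 0, 0, -1]'

```text
clock: 10.48
position: [0.5817, 0.2001, 0.1421]
eef_rot: [[-0.611, 0.707, -0.355], [0.613, 0.707, 0.353], [0.5, -0.002, -0.866]]
contact_force: [0.2, -0.2, -0.2]
width: 0.0091
grip_force: 58.7
```

Run:
```python
from h import *
s=read_state();im=get_image('wrist')[:,:,::-1].copy()
O=np.array([.5553,.2284,.058]);dz=np.array([.3536,-.3536,.866]);dx=np.array([-.6124,.6124,.5]);y=np.cross(dz,dx)
d=s['position']-O;print(s['clock'],s['position'],s['eef_rot'],s['width'],s['contact_force']);print('in deck',d@dx,d@y,d@dz)
sc=get_image('scene')[180:330,150:310,::-1]
cv2.imwrite('pics/w5.png',np.hstack([cv2.resize(im[130:410,190:450],(520,560)),cv2.resize(sc,(280,560//2+0)).repeat(1,0) if 0 else cv2.copyMakeBorder(cv2.resize(sc,(280,262)),0,298,0,0,0)]))
cv2.imwrite('pics/w5full.png',im)
```

```text
10.475 [0.5817 0.2001 0.1421] [[-0.6112  0.7074 -0.355 ]
 [ 0.6132  0.7068  0.3527]
 [ 0.5004 -0.0022 -0.8658]] 0.009101164303989235 [ 0.2039 -0.1825 -0.1984]
in deck 0.008613966621132722 0.0013626189463302567 0.09219270985305068
```

View pics/w5.png

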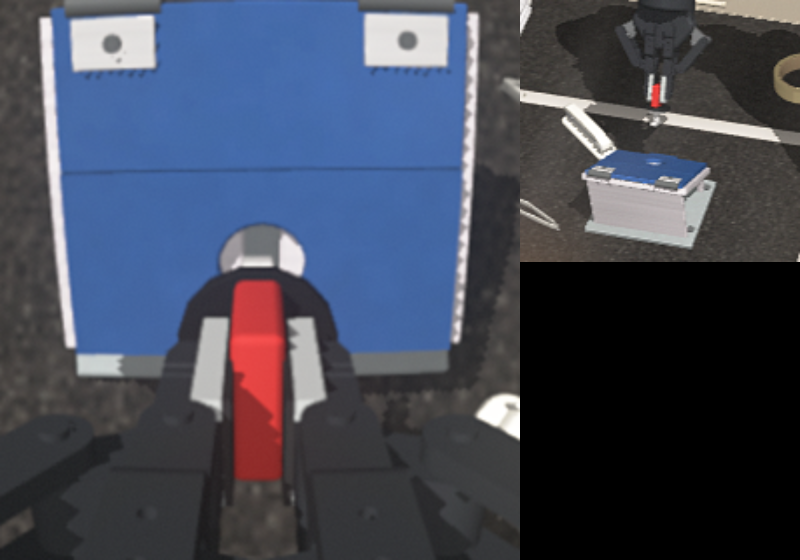

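The key is held square in the fingers, with its flange's far rim at crop (258,267). The hole is at (262,250), so the key sits about 1–2 mm to the left of it.

Run:
```python
from h import *
st={'eef_rot':np.eye(3),'position':np.zeros(3)}
p=np.array([[258,267]])/2+[190,130]
for z in(.0058,.0098): print('rim top/bottom at x=',onplane('wrist',p,z,st))
# sides of flange
print(onplane('wrist',np.array([[180,325],[338,325]])/2+[190,130],.0058,st))
# hole: far edge (262,223)-> deck x=+14 on cover top
s=read_state()
O=np.array([.5553,.2284,.058]);dz=np.array([.3536,-.3536,.866]);dx=np.array([-.6124,.6124,.5]);y=np.cross(dz,dx)
q=onpl('wrist',np.array([[262,223],[219,265],[306,265]])/2+[190,130],O+.006*dz,dz,s)-O
print(np.c_[q@dx,q@y])
```

```text
rim top/bottom at x= [[0.0187 0.0002 0.0058]]
rim top/bottom at x= [[0.0172 0.0002 0.0098]]
[[ 0.0051 -0.0169  0.0058]
 [ 0.0051  0.0177  0.0058]]
[[ 0.0134 -0.0009]
 [-0.001   0.0132]
 [-0.0011 -0.0155]]
```

Request:
step_arm --targets '[0.69, -0.49, -0.48, 0, 0, 0, -1, -0.53, 0.53, -1.3, 0, 0, 0, -1, -0.53, 0.53, -1.3, 0, 0, 0, -1, -0.53, 0.53, -1.3, 0, 0, 0, -1, 0, 0, 0, 0, 0, 0, -1]'

```text
clock: 11.2
position: [0.572, 0.213, 0.0984]
eef_rot: [[-0.612, 0.706, -0.356], [0.612, 0.708, 0.353], [0.502, -0.002, -0.865]]
contact_force: [-0.5, 0.8, -0.7]
width: 0.009
grip_force: 58.7
```

```bash
cat >> h.py <<'E'
def deck():
    s=read_state();O=np.array([.5553,.2284,.058]);dz=np.array([.3536,-.3536,.866]);dx=np.array([-.6124,.6124,.5]);y=np.cross(dz,dx)
    d=s['position']-O;print(s['clock'],'in deck mm',1e3*np.array([d@dx,d@y,d@dz]),s['contact_force'],s['width'])
E
python3 -c "from h import *;deck()"
```

```text
11.2 in deck mm [ 0.5223 -0.872  46.3   ] [-0.5334  0.7629 -0.7491] 0.009028141359232869
```

Request:
step_arm --targets '[0.02, -0.14, -0.06, 0, 0, 0, -1, -0.18, 0.18, -0.43, 0, 0, 0, -1, -0.18, 0.18, -0.43, 0, 0, 0, -1, -0.18, 0.18, -0.43, 0, 0, 0, -1, -0.18, 0.18, -0.43, 0, 0, 0, -1, 0, 0, 0, 0, 0, 0, -1]'

```text
clock: 11.95
position: [0.566, 0.2183, 0.0814]
eef_rot: [[-0.612, 0.707, -0.354], [0.612, 0.707, 0.353], [0.501, -0.001, -0.866]]
contact_force: [1.0, -0.1, -0.3]
width: 0.0084
grip_force: 58.7
```

```bash
python3 -c "from h import *;deck()"
```

```text
11.95 in deck mm [-1.0478 -0.4271 27.5819] [ 1.0308 -0.1006 -0.3399] 0.008427833668183912
```

Request:
step_arm --targets '[-0.14, 0.14, -0.35, 0, 0, 0, -1, -0.14, 0.14, -0.35, 0, 0, 0, -1, -0.1, 0.1, -0.24, 0, 0, 0, -1, 0, 0, 0, 0, 0, 0, -1]'

```text
clock: 12.45
position: [0.5624, 0.222, 0.0721]
eef_rot: [[-0.612, 0.707, -0.354], [0.613, 0.707, 0.354], [0.5, -0.0, -0.866]]
contact_force: [0.7, -0.7, -0.8]
width: 0.0089
grip_force: 58.8
```

```bash
python3 -c "from h import *;deck()"
```

```text
12.45 in deck mm [-1.1994 -0.5292 17.0042] [ 0.7296 -0.6916 -0.8157] 0.008942391325968012
```

Request:
step_arm --targets '[-0.03, 0.03, -0.07, 0, 0, 0, -1, -0.03, 0.03, -0.07, 0, 0, 0, -1, 0, 0, 0, 0, 0, 0, -1, 0, 0, 0, 0, 0, 0, -1]'

```text
clock: 12.95
position: [0.5625, 0.2223, 0.0716]
eef_rot: [[-0.612, 0.708, -0.353], [0.613, 0.707, 0.354], [0.5, 0.0, -0.866]]
contact_force: [0.9, -4.5, 8.0]
width: 0.009
grip_force: 60.1
```

```bash
python3 -c "from h import *;deck()"
```

```text
12.95 in deck mm [-1.3039 -0.7868 16.4317] [ 0.856  -4.4548  7.9848] 0.00901244750059725
```

Request:
step_arm --targets '[0, 0, 0, -0.0555, 0.0555, -0.136, -1, 0, 0, 0, -0.0555, 0.0555, -0.136, -1, 0, 0, 0, -0.0555, 0.0555, -0.136, -1, 0, 0, 0, -0.0555, 0.0555, -0.136, -1, 0, 0, 0, -0.0555, 0.0555, -0.136, -1, 0, 0, 0, -0.0555, 0.0555, -0.136, -1, 0, 0, 0, -0.0555, 0.0555, -0.136, -1, 0, 0, 0, -0.0555, 0.0555, -0.136, -1, 0, 0, 0, -0.0555, 0.0555, -0.136, -1, 0, 0, 0, -0.0555, 0.0555, -0.136, -1, 0, 0, 0, 0, 0, 0, -1, 0, 0, 0, 0, 0, 0, -1]'

```text
clock: 14.45
position: [0.5628, 0.2224, 0.0715]
eef_rot: [[0.707, 0.614, -0.352], [0.708, -0.612, 0.354], [0.002, -0.499, -0.867]]
contact_force: [3.8, -3.5, 5.9]
width: 0.0089
grip_force: 59.9
```

```bash
python3 -c "from h import *;deck();print(read_state()['ft_torque'])"
```

```text
14.45 in deck mm [-1.5272 -1.071  16.4568] [ 3.7866 -3.513   5.887 ] 0.008890245845214499
[-0.6872 -0.4236  0.056 ]
```

Request:
step_arm --targets '[0, 0, 0, 0, 0, 0, -0.4, 0, 0, 0, 0, 0, 0, 0, 0, 0, 0, 0, 0, 0, 0, 0, 0, 0, 0, 0, 0, 0, 0.35, -0.35, 0.87, 0, 0, 0, 0, 0.7, -0.7, 1.73, 0, 0, 0, 0, 0.7, -0.7, 1.73, 0, 0, 0, 0, 1, -1, 2.5, 0, 0, 0, 0, 1, -1, 2.5, 0, 0, 0, 0, 1, -1, 2.5, 0, 0, 0, 0, 0, 0, 0, 0, 0, 0, 0]'

```text
clock: 15.82
position: [0.6113, 0.1741, 0.1915]
eef_rot: [[0.708, 0.613, -0.349], [0.706, -0.613, 0.354], [0.003, -0.498, -0.867]]
contact_force: [-0.4, 0.6, -0.8]
width: 0.0429
grip_force: 0.0
```

Run:
```python
from h import *
deck();im=get_image('wrist')[:,:,::-1];sc=get_image('scene')[180:330,150:310,::-1]
s=read_state();import json;json.dump({k:np.array(s[k]).tolist() for k in('position','eef_rot')},open('s6.json','w'))
cv2.imwrite('pics/w6.png',np.hstack([cv2.resize(im[120:400,180:460],(500,500)),cv2.copyMakeBorder(cv2.resize(sc,(300,281)),0,219,0,0,0)]))
```

```text
15.825 in deck mm [ -0.7943  -1.183  154.5642] [-0.4104  0.6401 -0.8448] 0.04292503039878033
```

View pics/w6.png

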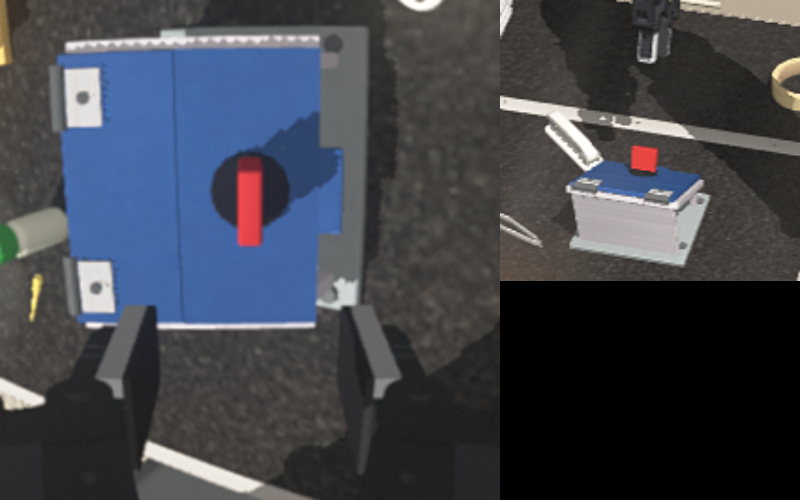

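The cover is closed and the flange sits flat at crop (250,190). The wing lies across the slope, along the hinge direction, and the gripper is clear. I'll check the key's position before handing in.

Run:
```python
from h import *
import json
st={k:np.array(v) for k,v in json.load(open('s6.json')).items()}
O=np.array([.5553,.2284,.058]);dz=np.array([.3536,-.3536,.866]);dx=np.array([-.6124,.6124,.5]);y=np.cross(dz,dx)
q=onpl('wrist',np.array([[250,190],[211,190],[289,190],[250,152]])*.56+[180,120],O+.01*dz,dz,st)-O
r=onpl('wrist',np.array([[249,244],[251,182]])*.56+[180,120],O+.04*dz,dz,st)-O
print(np.c_[q@dx,q@y],np.c_[r@dx,r@y])
s=read_state();print(s['contact_force'],sign_off())
```

```text
[[-0.0011 -0.0013]
 [ 0.0162 -0.0013]
 [-0.0183 -0.0013]
 [-0.0011 -0.0183]] [[-0.0006  0.0137]
 [-0.0013 -0.012 ]]
the job is handed in; nothing more can be done
[-0.37    0.4476 -0.4467] None
```

I handed the job in at about 16 s on the robot's clock: the cover is closed, and the key is through it up to its flange, turned a quarter turn and released. My last wrist image put the key's axis about 1 mm from the slot centre along x and y, with the T-head square across the slot; the hand-in itself returned no verdict.

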